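# Unlock a pH electrode and hold it over the rinse beaker

## Robot

A 6-joint arm with a two-finger parallel gripper is mounted at the origin on a cart in front of the work surface, level with it; the furniture and walls round the work are solid. World frame = base frame: x ahead of the robot, y to its left, z up, the work surface at z = 0. Lengths are in m, angles in rad, forces in N, time in s.
With the tool pointing down it reaches from about 0.275 to 0.75 m from the base axis. Payload 10.2 kg.
Tool frame: the origin (TCP) lies midway between the tips of the shut fingers; the grasp point (between the pads) lies 19 mm behind it (env.hold_point_z is the distance from the TCP to the grasp point, in m); x points along the fingers, z is the direction in which the jaws open and shut, and the axes are right-handed (so a half turn about x gives the same grasp; the last joint's range is limited). The gripper opens to 85 mm and grips with 20 to 120 N. Pads are 22 mm wide; open, the fingers measure 114 mm over their backs; the gripper's body (76 mm by 85 mm) begins 54 mm behind the grasp point. The pads swing forward as they close: fully open they stand 13 mm farther back than shut.
Start: joints at [-1.511, 0.313, 1.498, -0, 1.331, -0.223], TCP at [0.146, -0.504, 0.231] pointing down, gripper open.
Joint ranges: [-2.94, 2.94], [-0.97, 2.17], [0.19, 2.56], [-1.23, 4.37], [0.02, 3.11], [-2.88, 2.88]. Speed limits (rad/s): [2.39, 2.39, 3.01, 3.14, 3.14, 3.14].

## Interface

Orientations are given as a unit quaternion [x, y, z, w].
In Python, from bench import env, kinematics, monitor, eyes, job gives the robot as it stands. The module is installed in compiled form; this text tells all that it offers. Calls block until the motion is done:
- env.reach(position, orientation): joint-space move of the TCP to a pose.
- env.movel(position, velocity=0.15, frame=None, guard=None): straight line of the TCP; frame=None keeps the orientation; velocity is the mean speed in m/s. With guard (N) it stops when the force on the tool has changed by that much, and returns True; else False.
- env.set_joints(angles): joint-space move.
- env.release() and env.close_gripper(effort=None): open the fingers fully, or close them until they stop; effort is the grip in N (None keeps the last).
- env.hold(seconds).
- kinematics.ik(position, orientation): joint angles nearest the present ones, or None.
- monitor.sense(): the state.
- eyes.grab_frame(name): name is "scene" or "side" or "wrist"; returns a dict with "frame" (420x560x3 uint8, red, green, blue), "mtx" (3x3 intrinsics, pixels), "view" (4x4, takes a point from world to camera coordinates). Camera axes: x right, y down, z forward; pixel columns grow to the right and rows downward; lengths in m; the calibration is good to about 2 mm. The wrist camera is an equidistant fisheye: a pixel r from the principal point sees the ray r / f radians off the axis. A picture is of the moment at which its call begins. There is no depth.
A pose or a line that the arm cannot do raises env.MotionError and nothing moves.
- job.hand_in(): hands the job in, once; it reports no verdict.
The state is a dict: "clock": time; "joints": joint angles; "qvel": joint speeds; "joint_efforts": joint torques, N m; "position": TCP position; "ee_rot": TCP orientation; "contact_force": force on the tool from outside, world axes, zero at the start; "ft_torque": the same for the moment, N m; "finger_gap": opening from 0.0 (shut) to 1.0 (fully open).
Only numpy, scipy, OpenCV 4.12 (cv2) and the standard library are available. Lean on these libraries where they do the work, as an engineer would, in place of code of your own. Each camera call takes 0.05 s, during which the arm holds its last target. There are 200 camera calls.

## Task

Get the pH electrode ready to be rinsed: turn the locking ring of its storage vessel anticlockwise as far as it goes, draw the electrode straight up out of the vessel without forcing it, and carry it over the row of bottles to the larger of the two beakers beside that row. Finish still holding it there, upright and still, its tip centred a finger's breadth (about 15 mm) above the beaker's rim so that the rinse will fall in, touching neither beaker. Leave the bottles and beakers where they stand.

Things in the scene. Friction and masses are not known exactly. Their poses are not given: they have to be found in the camera images.
- electrode: pH electrode, upright in its vessel. Origin at the tip of its bulb (bottom), z up its axis. Shaft 12 mm diameter to 50 mm, boss 17 mm to 71 mm with two bayonet lugs along +x and -x (8 mm wide, to 15.5 mm from the axis, 55 to 63 mm above the tip), then a white round head, 26 mm diameter, 71 to 101 mm above the tip: grip it here, any direction. About 70 g. Seated, its tip is 16 mm above the bench
- storage_vessel: storage vessel fixed to the bench: grey foot 72 mm across, clear tube, locking ring on top. Origin at the centre of its underside, z up. The electrode stands on its axis, lugs in keyways along the vessel's x that keep it from turning, about 2 mm play all round. Drawn up 14 mm its lugs are clear of the ring, up 70 mm its tip is
- ring_center (a point): centre of the black knurled locking ring, on its vertical axis, 73 mm above the bench. The ring is round, 46 mm outside diameter, from 62.5 to 84 mm above the bench, captive on the vessel. Grip it from above in any direction with the electrode's head (26 mm diameter, up to 117 mm above the bench) between the fingers
- lock_ring (a joint): angle of the locking ring, rad, growing anticlockwise seen from above: 0 fully locked, 1.2 fully open at its stop. Starts at 0 to 0.25, turns with light friction (0.06 N m), stays where left. Above about 1.0 its two slots let the electrode's lugs pass up; below that its lip holds them down
- rinse_beaker: the larger beaker, empty, plain: 55 mm diameter, 68 mm tall, open at the top. Origin at the centre of its underside, z up; the rim is 68 mm above the origin. It stands loose on the other side of the row of bottles from the vessel; vessel and beaker may be either way round, left or right of the row
- sample_beaker: the smaller beaker, empty, plain: 45 mm diameter, 55 mm tall, loose, to the right of the row of bottles and further from the robot. Origin at the centre of its underside. Leave it alone
- dropper_a: dropper bottle, 35 mm diameter, 98 mm tall, one of the row of four loose bottles between the vessel and the beakers. Origin at the centre of its underside. Leave it standing
- dropper_b: dropper bottle in the row, 35 mm diameter, 98 mm tall, origin at the centre of its underside. Leave it standing
- dropper_c: dropper bottle in the row, 35 mm diameter, 98 mm tall, origin at the centre of its underside. Leave it standing
- oil_bottle: amber bottle in the row, 34 mm diameter, 102 mm tall, origin at the centre of its underside. Leave it standing
- wash_bottle: white wash bottle at the back, under the wall cabinet, 64 x 88 mm, 176 mm tall with its spout, origin at the centre of its underside. Leave it standing
Things that resemble listed ones, but are neither listed nor needed, are in the scene too. What is shaped like the rinse_beaker but orange is not meant.

How it is judged:
By the outcome, as a careful person would: the job done as asked, in the order asked, and still so for the second after the job is handed in, while the arm keeps its last pose, push and grip.
It also fails if it takes over 48 s, if anything falls off the work surface, if the arm or the gripper's body presses on something with over 40 N, if the wrist force passes 120 N, or if a joint passes its speed limit or range.

## Working session

There is one attempt and no reset: what is moved stays moved. The work goes in short steps, each a Python script; the robot and the scene stay as the last script left them, time stands still between calls to the robot, and variables do not carry over. Pictures are saved under pics/ and viewed, about 8 in all and at most 12, crops included, and the job is handed in when it is done.

```bash
mkdir -p pics
cat > h.py <<'E'
import numpy as np, cv2
from bench import env, kinematics, monitor, eyes, job
def shot(name, out=None):
    d=eyes.grab_frame(name)
    if out: cv2.imwrite('pics/'+out, cv2.cvtColor(d['frame'],cv2.COLOR_RGB2BGR))
    return d
def ray(d,u,v,fish=False):
    K=np.array(d['mtx']);V=np.array(d['view']);R,t=V[:3,:3],V[:3,3]
    x=(u-K[0,2]);y=(v-K[1,2])
    if fish:
        r=np.hypot(x,y);th=r/K[0,0];k=np.sin(th)/max(r,1e-9);c=np.array([x*k,y*k,np.cos(th)])
    else: c=np.array([x/K[0,0],y/K[1,1],1.])
    return -R.T@t, R.T@c
def atz(d,u,v,z,fish=False):
    o,r=ray(d,u,v,fish); return o+r*(z-o[2])/r[2]
def proj(d,p,fish=False):
    K=np.array(d['mtx']);V=np.array(d['view']);c=V[:3,:3]@np.array(p)+V[:3,3]
    if fish:
        h=np.hypot(c[0],c[1]);th=np.arctan2(h,c[2]);q=c[:2]/max(h,1e-9)*th*K[0,0]
        return q+K[:2,2]
    return np.array([K[0,0]*c[0]/c[2]+K[0,2],K[1,1]*c[1]/c[2]+K[1,2]])
E
python3 - <<'E'
from h import *
import pickle
D={n:shot(n) for n in("scene","side","wrist")}
pickle.dump(D,open('d0.pkl','wb'))
ims=[cv2.cvtColor(D[n]['frame'],cv2.COLOR_RGB2BGR) for n in D]
for n,i in zip(D,ims): cv2.imwrite(f'pics/{n}0.png',i)
for n in D: print(n,np.round(D[n]['mtx'],1).tolist(),np.round(D[n]['view'],3).tolist())
print(monitor.sense(),env.hold_point_z)
E
```

```text
scene [[392.3, 0.0, 280.8], [0.0, 392.3, 205.2], [0.0, 0.0, 1.0]] [[0.762, -0.648, -0.0, -0.655], [-0.317, -0.372, -0.872, 0.091], [0.565, 0.665, -0.489, 0.85], [0.0, 0.0, 0.0, 1.0]]
side [[396.3, 0.0, 280.7], [0.0, 396.3, 210.2], [0.0, 0.0, 1.0]] [[0.894, -0.448, -0.014, -0.65], [-0.21, -0.39, -0.897, 0.013], [0.396, 0.804, -0.443, 0.983], [0.0, 0.0, 0.0, 1.0]]
wrist [[325.2, 0.0, 276.9], [0.0, 325.2, 213.2], [0.0, 0.0, 1.0]] [[0.279, -0.96, -0.001, -0.524], [-0.913, -0.266, 0.308, -0.039], [-0.296, -0.085, -0.951, 0.38], [0.0, 0.0, 0.0, 1.0]]
{'clock': 0.15, 'joints': array([-1.51138185e+00,  3.13311300e-01,  1.49821474e+00,  1.92874303e-05,
        1.33101375e+00, -2.23391997e-01]), 'qvel': array([-0.00013042,  0.00028344, -0.00336751, -0.00033501, -0.0003578 ,
        0.00097258]), 'joint_efforts': array([ 8.27918802e-05, -4.12371218e+01, -2.59796834e+01, -2.77592753e-04,
        3.24173139e-03, -2.19073570e-05]), 'position': array([ 0.14648831, -0.50396235,  0.23088976]), 'ee_rot': array([ 0.42480427,  0.56568635, -0.42428495,  0.56526327]), 'contact_force': array([-0.39176086, -0.45389252,  0.79688674]), 'ft_torque': array([0.00029892, 0.022522  , 0.05256477]), 'finger_gap': 1.0000591198268978} 0.0187
```

View pics/scene0.png

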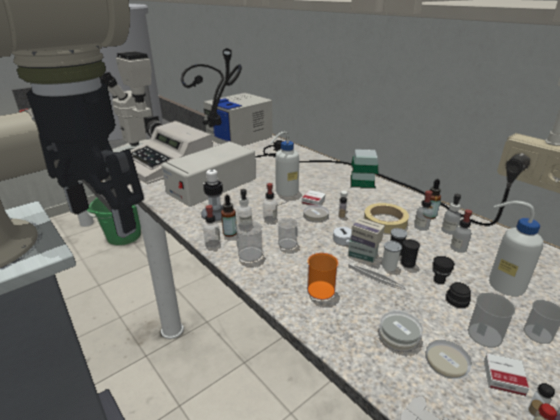

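View pics/side0.png

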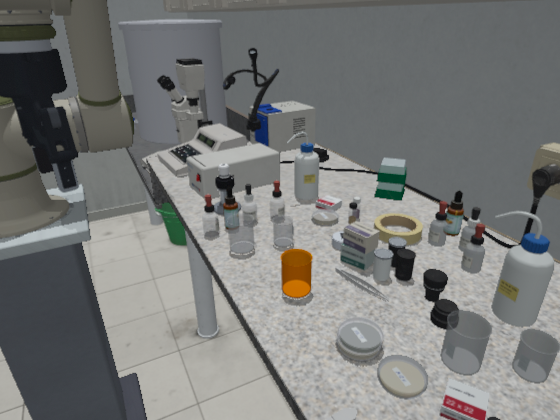

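Scene: the electrode in its vessel is at about (212,190), the row of bottles at (211,225), (229,215), (245,208) and (269,203), and clear beakers at (250,240) and (288,235). The lookalikes are the orange beaker (322,278), clear beakers (490,320) and (543,322), and a second set of bottles at (435,205). I'll compute positions for all of these.

Run:
```python
from h import *
import pickle
D=pickle.load(open('d0.pkl','rb'))
s=D['scene'];i=D['side']
for d in (s,i): print('cam',np.round(ray(d,0,0)[0],3))
P=dict(head_top=((212,174),.117),ringc=((213,188),.073),big=((250,258),0),small=((288,246),0),orange=((322,293),0),b1=((211,243),0),b2=((229,233),0),b3=((245,222),0),b4=((269,218),0),wash=((288,195),0),rb=((488,338),0),rs=((543,335),0))
for k,((u,v),z) in P.items(): print(k,np.round(atz(s,u,v,z),3))
c=lambda d,x0,x1,y0,y1:cv2.resize(cv2.cvtColor(d['frame'],cv2.COLOR_RGB2BGR)[y0:y1,x0:x1],(390,500),interpolation=cv2.INTER_CUBIC)
cv2.imwrite('pics/crop1.png',np.hstack([c(s,190,307,150,300),c(i,190,307,145,295)]))
```

```text
cam [ 0.048 -0.956  0.495]
cam [ 0.194 -1.077  0.438]
head_top [ 0.459 -0.228  0.117]
ringc [ 0.467 -0.213  0.073]
big [ 0.425 -0.413  0.   ]
small [ 0.514 -0.431  0.   ]
orange [ 0.463 -0.584  0.   ]
b1 [ 0.392 -0.313 -0.   ]
b2 [ 0.445 -0.305  0.   ]
b3 [ 0.501 -0.29   0.   ]
b4 [ 0.557 -0.313 -0.   ]
wash [ 0.671 -0.252  0.   ]
rb [ 0.591 -0.832  0.   ]
rs [ 0.665 -0.887  0.   ]
```

View pics/crop1.png

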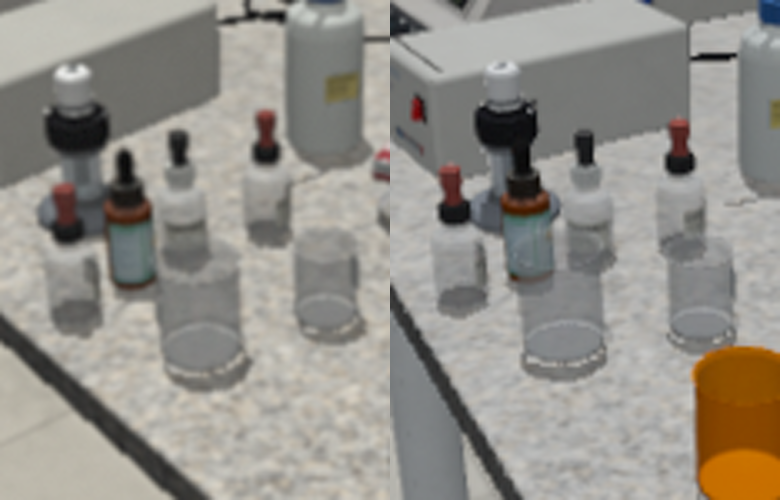

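View pics/wrist0.png

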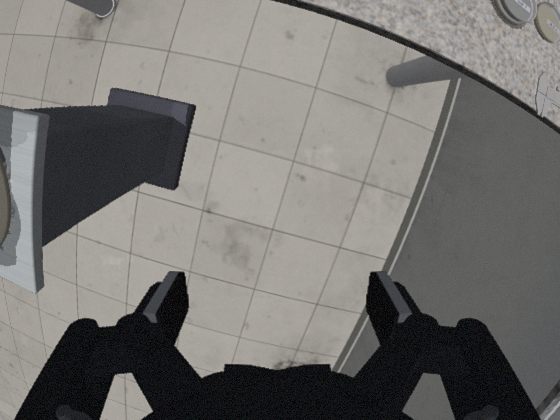

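Crop: the white head, black ring and grey-footed vessel are clearly visible. Of the clear pair, the larger beaker is at scene (250,240) and the smaller at (288,235). The orange beaker and the far-right pair at (490,320), y≈-0.83, are not the ones. Next I'll triangulate and plan.

```bash
cat >> h.py <<'E'
from scipy.spatial.transform import Rotation as Ro
def quat(a):
    x=np.array([0,0,-1.]);z=np.array([np.cos(a),np.sin(a),0]);y=np.cross(z,x)
    return Ro.from_matrix(np.column_stack([x,y,z])).as_quat()
def tri(obs):
    A=np.zeros((3,3));b=np.zeros(3)
    for d,u,v in obs:
        o,r=ray(d,u,v);r=r/np.linalg.norm(r);M=np.eye(3)-np.outer(r,r);A+=M;b+=M@o
    return np.linalg.solve(A,b)
E
python3 - <<'E'
from h import *
import pickle
D=pickle.load(open('d0.pkl','rb'));s=D['scene'];i=D['side']
cs=lambda u,v:(s,u/3.3333+190,v/3.3333+150)
ci=lambda u,v:(i,(u-390)/3.3333+190,v/3.3333+145)
for n,a,b in [('ring',(77,125),(506,121)),('headtop',(73,68),(502,68)),('bigbase',(204,352),(564,342)),('bigrim',(200,252),(563,262)),('smallbase',(327,315),(701,328)),('boxbotR',(220,95),(688,128))]:
    print(n,np.round(tri([cs(*a),ci(*b)]),4))
for p in [(190,205.5),(256,178.5)]: print('box bottom',atz(s,*p,0)[:2])
# ring outline via silhouette tops: check ik over angles
q=[]
for a in np.arange(-np.pi,np.pi,0.3):
    for z in (0.054,0.2):
        j=kinematics.ik([.46,-.22,z],quat(a)); print(round(a,2),z,None if j is None else np.round(j,2))
E
```

```text
ring [ 0.4693 -0.2102  0.0737]
headtop [ 0.471  -0.2079  0.1154]
bigbase [ 0.4312 -0.41    0.004 ]
bigrim [ 0.4443 -0.3889  0.0546]
smallbase [ 0.5192 -0.4261 -0.0007]
boxbotR [ 6.641e-01 -1.180e-01  2.000e-04]
box bottom [ 0.44052779 -0.13252265]
box bottom [ 0.66821247 -0.11345894]
-3.14 0.054 [-0.68  0.5   1.74 -0.    0.9   2.47]
-3.14 0.2 [-0.68  0.31  1.59 -0.    1.24  2.47]
-2.84 0.054 [-0.68  0.5   1.74 -0.    0.9   2.17]
-2.84 0.2 [-0.68  0.31  1.59 -0.    1.24  2.17]
-2.54 0.054 [-0.68  0.5   1.74 -0.    0.9   1.87]
-2.54 0.2 [-0.68  0.31  1.59 -0.    1.24  1.87]
-2.24 0.054 [-0.68  0.5   1.74 -0.    0.9   1.57]
-2.24 0.2 [-0.68  0.31  1.59 -0.    1.24  1.57]
-1.94 0.054 [-0.68  0.5   1.74 -0.    0.9   1.27]
-1.94 0.2 [-0.68  0.31  1.59 -0.    1.24  1.27]
-1.64 0.054 [-0.68  0.5   1.74 -0.    0.9   0.97]
-1.64 0.2 [-0.68  0.31  1.59 -0.    1.24  0.97]
-1.34 0.054 [-0.68  0.5   1.74 -0.    0.9   0.67]
-1.34 0.2 [-0.68  0.31  1.59 -0.    1.24  0.67]
-1.04 0.054 [-0.68  0.5   1.74 -0.    0.9   0.37]
-1.04 0.2 [-0.68  0.31  1.59 -0.    1.24  0.37]
-0.74 0.054 [-0.68  0.5   1.74 
[... 390 characters left out ...]
0.    0.9  -1.13]
0.46 0.2 [-0.68  0.31  1.59 -0.    1.24 -1.13]
0.76 0.054 [-0.68  0.5   1.74 -0.    0.9  -1.43]
0.76 0.2 [-0.68  0.31  1.59 -0.    1.24 -1.43]
1.06 0.054 [-0.68  0.5   1.74 -0.    0.9  -1.73]
1.06 0.2 [-0.68  0.31  1.59 -0.    1.24 -1.73]
1.36 0.054 [-0.68  0.5   1.74 -0.    0.9  -2.03]
1.36 0.2 [-0.68  0.31  1.59 -0.    1.24 -2.03]
1.66 0.054 [-0.68  0.5   1.74 -0.    0.9  -2.33]
1.66 0.2 [-0.68  0.31  1.59 -0.    1.24 -2.33]
1.96 0.054 [-0.68  0.5   1.74 -0.    0.9  -2.63]
1.96 0.2 [-0.68  0.31  1.59 -0.    1.24 -2.63]
2.26 0.054 None
2.26 0.2 None
2.56 0.054 None
2.56 0.2 None
2.86 0.054 [-0.68  0.5   1.74 -0.    0.9   2.75]
2.86 0.2 [-0.68  0.31  1.59 -0.    1.24  2.75]
```

Run:
```python
from h import *
env.reach([.469,-.211,.225],quat(-0.65))
d=shot('wrist','w1.png')
s=monitor.sense();print(s['clock'],s['position'],s['joints'])
for p in ([.469,-.211,.117],[.469,-.211,.084],[.431,-.410,0],[.431,-.410,.068]): print(proj(d,p,True))
import pickle;pickle.dump(d,open('w1.pkl','wb'))
```

```text
1.8 [ 0.46865283 -0.21188633  0.22495579] [-6.52640029e-01  2.94380811e-01  1.53958454e+00 -1.37365068e-04
  1.30763489e+00 -9.55556769e-04]
[276.24440565 210.52864926]
[276.31440616 199.55040884]
[341.981252   310.30021151]
[351.34753956 341.65356351]
```

View pics/w1.png

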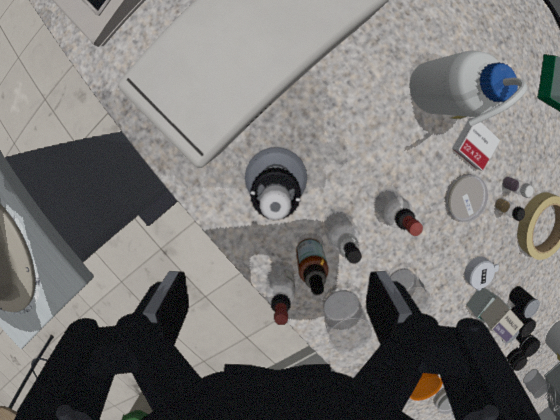

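Wrist picture: the head top is near (277,203) against a predicted (276,210), a few mm off. The beaker is near (342,315), with bottles between. I'll zoom in to refine both.

Run:
```python
from h import *
im=cv2.imread('pics/w1.png')
a=cv2.resize(im[140:235,230:325],(400,400),interpolation=cv2.INTER_CUBIC)
b=cv2.resize(im[270:365,300:395],(400,400),interpolation=cv2.INTER_CUBIC)
b=cv2.convertScaleAbs(b,alpha=1.8,beta=-60)
cv2.imwrite('pics/w1c.png',np.hstack([a,b]))
```

```text
(no output)
```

View pics/w1c.png

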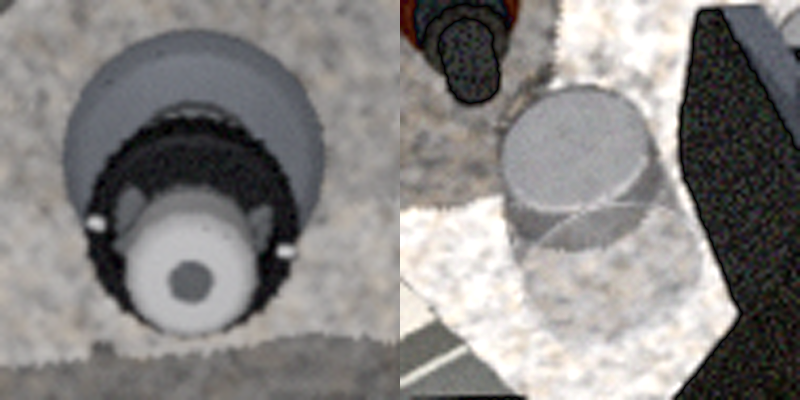

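Run:
```python
from h import *
import pickle
d=pickle.load(open('w1.pkl','rb'))
print('cam',ray(d,0,0,True)[0])
for n,u,v,z in [('head',275.3,205,.117),('ring',275.7,193.5,.084),('foot',276.3,178,.01),('base',342,305.2,0),('rim',349.9,335.3,.068)]: print(n,np.round(atz(d,u,v,z,True),4))
s=pickle.load(open('d0.pkl','rb'))
for n,u,v in [('scene',77/3.3333+190,125/3.3333+150),('side',116/3.3333+190,121/3.3333+145)]:
  print(n,np.round(atz(s[n],u,v,.073),4))
for n,u,v in [('scene',204/3.3333+190,352/3.3333+150),('side',174/3.3333+190,342/3.3333+145)]:
  print(n,'base',np.round(atz(s[n],u,v,0),4))
```

```text
cam [ 0.51731508 -0.14850696  0.36736536]
head [ 0.4712 -0.2068  0.117 ]
ring [ 0.472  -0.2062  0.084 ]
foot [ 0.4716 -0.2074  0.01  ]
base [ 0.4356 -0.4026  0.    ]
rim [ 0.4349 -0.3999  0.068 ]
scene [ 0.4681 -0.2113  0.073 ]
side [ 0.4714 -0.2054  0.073 ]
scene base [ 0.4323 -0.4075  0.    ]
side base [ 0.4351 -0.4012  0.    ]
```

Run:
```python
from h import *
def st(t):
    s=monitor.sense();print(t,round(s['clock'],2),'p',np.round(s['position'],4),'F',np.round(s['contact_force'],1),'T',np.round(s['ft_torque'],2),'gap',round(s['finger_gap'],3),'j6',round(s['joints'][5],3));return s
C=[.4712,-.207]
q=quat(-0.65)
env.reach(C+[.15],q)
print(env.movel(C+[.054],velocity=.08,guard=8)); st('down')
env.close_gripper(35); s=st('closed')
j=np.array(s['joints'])
```

```text
False
down 3.55 p [ 0.4714 -0.2072  0.0544] F [0.5 0.4 0. ] T [ 0.01 -0.03 -0.07] gap 0.999 j6 0.008
closed 4.01 p [ 0.4709 -0.2067  0.0545] F [-3.3  2.5  6.9] T [ 0.39  0.58 -0.14] gap 0.53 j6 0.008
```

Run:
```python
from h import *
s=monitor.sense();j=np.array(s['joints']);j0=j[5];q0=j.copy()
for k in range(1,15):
    q=q0.copy();q[5]=j0-0.1*k
    env.set_joints(q);env.hold(.05);s=monitor.sense()
    print(k,round(s['clock'],2),round(s['joints'][5]-j0,3),'F',np.round(s['contact_force'],1),'Tz',round(s['ft_torque'][2],3),round(s['finger_gap'],3))
    if abs(s['ft_torque'][2])>0.45 or np.linalg.norm(s['contact_force'])>25: break
```

```text
1 4.31 -0.097 F [-0.8  1.7  3. ] Tz 0.024 0.531
2 4.61 -0.196 F [-5.   2.2  3.5] Tz 0.074 0.531
3 4.91 -0.296 F [-5.3  2.8  5.3] Tz 0.067 0.529
4 5.21 -0.396 F [-6.   2.4  6.2] Tz 0.024 0.533
5 5.51 -0.496 F [-6.7  3.6  6.9] Tz 0.049 0.532
6 5.81 -0.596 F [-8.7  3.   7.1] Tz 0.096 0.534
7 6.11 -0.696 F [-9.5  2.5  7.2] Tz 0.027 0.53
8 6.41 -0.796 F [-10.6   2.7   9. ] Tz 0.035 0.533
9 6.71 -0.896 F [-10.7   2.7  10.1] Tz -0.012 0.532
10 7.01 -0.996 F [-12.2   1.2  10.4] Tz 0.039 0.53
11 7.31 -1.096 F [-13.4   3.   10.2] Tz -0.306 0.532
12 7.61 -1.196 F [-12.6   0.6   6.5] Tz -0.079 0.532
13 7.91 -1.296 F [-12.7  -1.    4.9] Tz 0.039 0.529
14 8.21 -1.396 F [-13.1  -2.8   4.7] Tz 0.08 0.516
```

The commanded turn is past 1.2 rad and the torque is inconclusive: a spike at 1.1, then possible slip. I'll look at the ring marks.

Run:
```python
from h import *
import pickle
env.release();env.movel([.4712,-.207,.20],velocity=.25)
env.reach([.469,-.211,.225],quat(-0.65))
d=shot('wrist','w2.png');pickle.dump(d,open('w2.pkl','wb'))
s=monitor.sense();print(s['clock'],s['contact_force'])
im=cv2.imread('pics/w2.png')
cv2.imwrite('pics/w2c.png',cv2.resize(im[140:235,230:325],(570,570),interpolation=cv2.INTER_CUBIC))
```

```text
10.7333 [-0.00560099  0.03941649  0.08839024]
```

View pics/w2c.png

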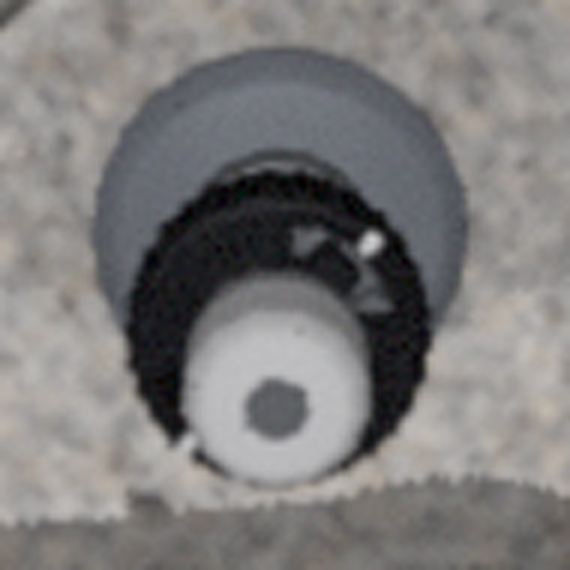

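Run:
```python
from h import *
import pickle
def ang(f,a,b):
    d=pickle.load(open(f,'rb'));A=atz(d,*a,.084,True);B=atz(d,*b,.084,True);v=B-A
    print(f,np.round((A+B)/2,4),'sep',np.linalg.norm(v),'ang',np.arctan2(v[1],v[0]));return np.arctan2(v[1],v[0])
c1=lambda u,v:(230+u/4.21,140+v/4.21); c2=lambda u,v:(230+u/6,140+v/6)
a=ang('w1.pkl',c1(95,222),c1(287,250)); b=ang('w2.pkl',c2(190,445),c2(370,240))
print('turn',b-a)
for f,c,ps in (('w1.pkl',c1,[(130,215),(262,228)]),('w2.pkl',c2,[(310,238),(375,292)])):
    d=pickle.load(open(f,'rb'))
    for p in ps:
        q=atz(d,*c(*p),.08,True)-[.4712,-.207,.08]; print(np.round(q,4),np.hypot(*q[:2]),np.arctan2(q[1],q[0]))
```

```text
w1.pkl [ 0.4704 -0.2079  0.084 ] sep 0.04164420937585958 ang -0.8015497763142444
w2.pkl [ 0.4705 -0.2082  0.084 ] sep 0.041864267722468713 ang 0.21889216045379445
turn 1.0204419367680388
[-0.0092  0.01    0.    ] 0.013605636585949939 2.3122091155432356
[ 0.0118 -0.0096  0.    ] 0.015219134896121178 -0.6845304884240714
[0.0123 0.0082 0.    ] 0.014828807145218293 0.5882881469902603
[ 0.0152 -0.0044  0.    ] 0.015772815305236547 -0.2805017989074206
```

Marks show 1.02 rad turned (±0.04), consistent with reaching the stop from a start of ~0.18, but not proof. I'll regrip more firmly and test against the stop.

Run:
```python
from h import *
def st(t):
    s=monitor.sense();print(t,round(s['clock'],2),'F',np.round(s['contact_force'],1),'T',np.round(s['ft_torque'],2),'e6',round(s['joint_efforts'][5],3),'gap',round(s['finger_gap'],3),'j6',round(s['joints'][5],3));return s
C=[.4708,-.2075];q=quat(-0.1)
env.reach(C+[.14],q)
print(env.movel(C+[.054],velocity=.12,guard=8))
env.close_gripper(70); s=st('closed')
q0=np.array(s['joints']);T0=s['ft_torque'][2];e0=s['joint_efforts'][5]
for k in range(1,11):
    q=q0.copy();q[5]-=0.04*k
    env.set_joints(q);s=st(k)
    if abs(s['ft_torque'][2]-T0)>0.5 or abs(s['joint_efforts'][5]-e0)>.5: break
```

```text
False
closed 12.66 F [-8.8  2.6 12.6] T [0.17 1.34 0.06] e6 0.041 gap 0.524 j6 -0.543
1 12.91 F [-3.7 -4.3  2.6] T [-0.6   0.65 -0.2 ] e6 -0.271 gap 0.52 j6 -0.583
2 13.16 F [-4.8 -6.4  1.4] T [-1.15  0.82 -1.01] e6 -1.096 gap 0.518 j6 -0.621
```

The stop is confirmed: about 1 N·m within 0.08 rad at higher grip. Next I'll release, move up to the head and draw it out.

Run:
```python
from h import *
def st(t):
    s=monitor.sense();print(t,round(s['clock'],2),'p',np.round(s['position'],4),'F',np.round(s['contact_force'],1),'T',np.round(s['ft_torque'],2),'gap',round(s['finger_gap'],3));return s
env.release();st('rel')
C=[.4707,-.2075]
env.movel(C+[.087],velocity=.1,frame=quat(-0.1)); st('up')
env.close_gripper(35); s=st('closed')
F=s['contact_force']
if s['finger_gap']<.2 or s['finger_gap']>.42 or np.linalg.norm(F[:2])>12: raise SystemExit('check')
for z in (.092,.103,.115,.135,.165):
    g=env.movel(C+[z],velocity=.05,guard=8); st((z,g))
    if g: break
```

```text
rel 13.64 p [ 0.4701 -0.2074  0.0549] F [ 0.4  0.1 -0.2] T [-0.01  0.03  0.04] gap 0.999
up 14.12 p [ 0.4706 -0.2074  0.0868] F [ 0.1 -0.6 -0.2] T [0.01 0.06 0.01] gap 1.003
closed 14.69 p [ 0.4707 -0.2075  0.0869] F [-0.2  0.3 -0.7] T [ 0.01 -0.02  0.03] gap 0.291
(0.092, False) 14.94 p [ 0.4709 -0.2076  0.0924] F [-1.  -0.1 -0.5] T [0.01 0.01 0.03] gap 0.288
(0.103, False) 15.31 p [ 0.4708 -0.2076  0.1034] F [-0.2  0.  -0.7] T [0.01 0.02 0.03] gap 0.292
(0.115, False) 15.7 p [ 0.4708 -0.2076  0.1153] F [ 0.9  0.4 -0.1] T [-0.02 -0.    0.02] gap 0.291
(0.135, False) 16.25 p [ 0.4707 -0.2075  0.1351] F [ 0.5 -0.2 -0.8] T [-0.01  0.07  0.01] gap 0.292
(0.165, False) 17.0 p [ 0.4706 -0.2074  0.1648] F [ 0.3  0.5 -0.6] T [ 0.02 -0.04  0.02] gap 0.291
```

Drawn out freely, with side forces under 1 N and 78 mm of rise. Now carrying it over the row.

Run:
```python
from h import *
import pickle
env.movel([.4707,-.2075,.225],velocity=.12)
env.movel([.4345,-.402,.225],velocity=.12)
env.movel([.4345,-.402,.165],velocity=.08)
s=monitor.sense();print(s['clock'],s['position'],s['contact_force'],s['finger_gap'])
D={n:shot(n,n+'3.png') for n in('scene','side','wrist')};pickle.dump(D,open('d3.pkl','wb'))
o=[]
for n in('scene','side'):
    c=proj(D[n],[.4345,-.402,.08]).astype(int);x,y=c-[48,55];im=cv2.imread(f'pics/{n}3.png')[y:y+110,x:x+96];print(n,x,y)
    o.append(cv2.resize(im,None,fx=4,fy=4,interpolation=cv2.INTER_CUBIC))
    print(n,[((proj(D[n],p)-[x,y])*4).round() for p in([.4345,-.402,.094],[.4345,-.402,.068],[.4345,-.402,0])])
cv2.imwrite('pics/c3.png',np.hstack(o))
```

```text
20.35 [ 0.43466292 -0.40222328  0.16553976] [-0.69268006 -0.21903096 -0.46566033] 0.2907879785807686
scene 200 166
scene [array([195., 199.]), array([197., 243.]), array([202., 352.])]
side 191 158
side [array([193., 198.]), array([197., 244.]), array([204., 359.])]
```

View pics/c3.png

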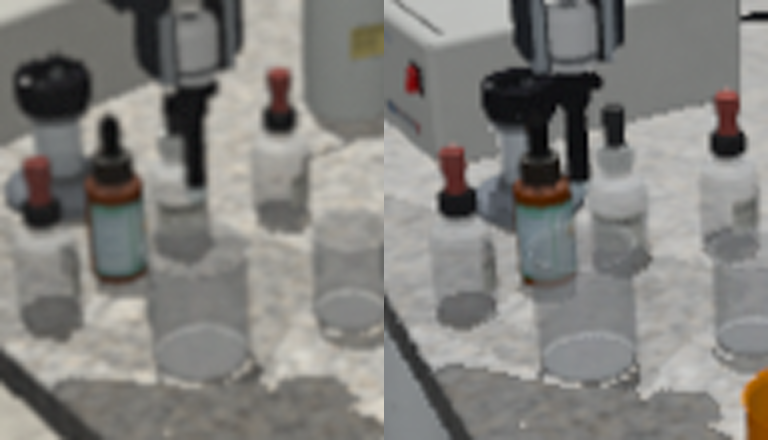

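Picture: the electrode hangs above the larger clear beaker, with the tip at crop (195,188) in scene and (577,180) in side. Bottles are standing. The tip looks slightly high and left in side, so I'll zoom in, including the wrist view.

Run:
```python
from h import *
import pickle
D=pickle.load(open('d3.pkl','rb'));o=[]
def circ(im,d,c,r,z,col,x,y,f,fish):
    for t in np.linspace(0,2*np.pi,40,endpoint=False):
        p=proj(d,[c[0]+r*np.cos(t),c[1]+r*np.sin(t),z],fish);p=((p-[x,y]+.5)*f).astype(int)
        cv2.circle(im,tuple(int(v) for v in p),1,col,-1)
for n in('scene','side','wrist'):
    d=D[n];fish=n=='wrist';f=3 if fish else 6;w,h=(260//f+1,600//f) 
    c=proj(d,[.4345,-.402,.09 if not fish else .06],fish).astype(int);x,y=c-[w//2,h//2]
    if fish: y=max(0,min(y,420-h))
    im=cv2.imread(f'pics/{n}3.png')[y:y+h,x:x+w];im=cv2.resize(im,(w*f,h*f),interpolation=cv2.INTER_CUBIC)
    for r,z,col in((.0275,.068,(0,0,255)),(.0275,0,(0,0,255)),(.006,.097,(0,255,0)),(.013,.165,(255,255,0)),(.013,.195,(255,255,0))): circ(im,d,(.4345,-.402),r,z,col,x,y,f,fish)
    o.append(im[:600])
h=min(i.shape[0] for i in o);cv2.imwrite('pics/c4.png',np.hstack([i[:h] for i in o]))
```

```text
(no output)
```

View pics/c4.png

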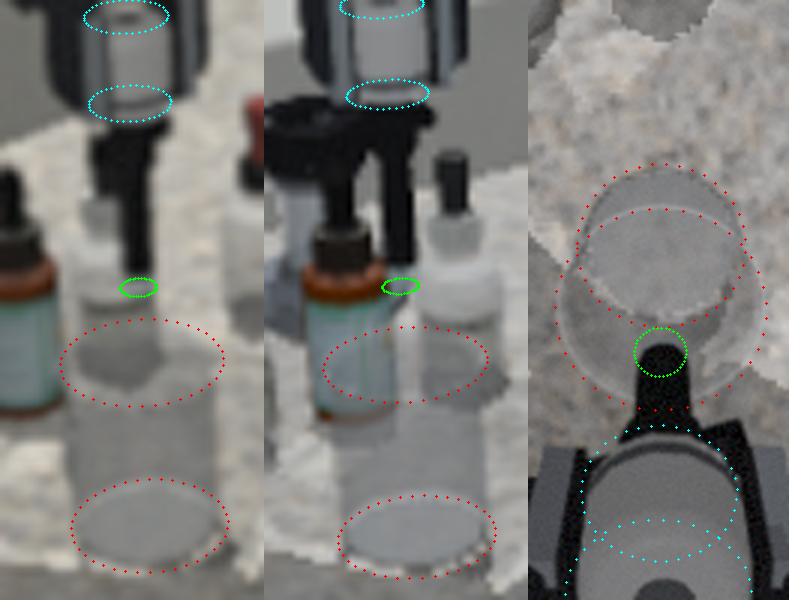

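The overlay agrees in all three views: beaker rim and base circles, head, and shaft axis within about 1–2 mm. The lowest few mm is the clear bulb. I'll descend to the final height and check.

Run:
```python
from h import *
env.movel([.4343,-.402,.154],velocity=.04);env.hold(1.0)
s=monitor.sense();print(s['clock'],s['position'],s['contact_force'],s['finger_gap'],np.abs(s['qvel']).max(),Ro.from_quat(s['ee_rot']).as_matrix()[:,0])
shot('side','side5.png')
```

```text
21.925 [ 0.43429598 -0.40198461  0.15396866] [ 0.3280137  -0.22368297  0.16309881] 0.2889333466460053 0.001985699424308832 [-3.45018350e-05  6.73855004e-05 -9.99999997e-01]
```

View pics/side5.png

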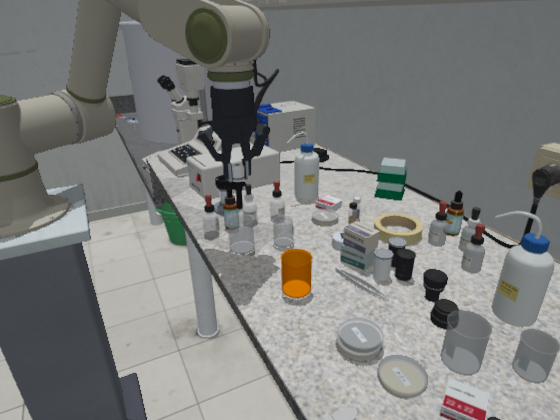

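The side picture shows the electrode upright over the larger clear beaker at (241,235). All bottles and both beakers stand where they were. The arm is still, so I'm handing in.

Run:
```python
from h import *
s=monitor.sense();print(s['clock'],s['position'],s['contact_force'],s['finger_gap'])
print(job.hand_in())
```

```text
21.975 [ 0.43430933 -0.4019919   0.15398992] [ 0.22113027  0.17796935 -0.01898119] 0.2923520720061187
the job is handed in; nothing more can be done
None
```

I turned the locking ring anticlockwise to its stop, drew the electrode straight up, and carried it over the row of bottles to the larger clear beaker. I handed it in at 22 s, held there upright and still.

- **Ring:** During the first turn (35 N grip, commanded 1.4 rad) the fingers slipped on the ring. Its marks showed only 1.02 ± 0.04 rad of real movement, which did not prove it had reached the stop. I regripped at 70 N and met about 1 N·m of resistance within 0.08 rad, so I take it as fully open.
- **Withdrawal:** Side forces stayed within about 1 N all the way up, so nothing was forced.
- **Final position:** By calculation the tip is about 15 mm above the rim. In all three views, taken 11 mm higher, it was centred to about 1–2 mm. Outside force was about 0.3 N, and the tool was vertical.
- **Less certain:** In the scene and side views the dark shaft ended about 5–9 mm higher than the tip should be. I put this down to the clear glass bulb, which I could not see directly. The position of the head agreed with the calculated height.
- **Surroundings:** In the last picture the bottles and both beakers looked upright and in place.

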